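# Load the bench press, release its catch and hold the lever down

## Robot

A 7-joint arm with a two-finger parallel gripper is mounted at the origin on a cart in front of the work surface, level with it; the furniture and walls round the work are solid. World frame = base frame: x ahead of the robot, y to its left, z up, the work surface at z = 0. Lengths are in m, angles in rad, forces in N, time in s.
With the tool pointing down it reaches from about 0.425 to 0.875 m from the base axis. Payload 8.4 kg.
Tool frame: the origin (TCP) lies between the finger pads; the fingertips stand bot.finger_overhang ahead of it and the grasp point (between the pads) lies 5 mm behind it (bot.finger_overhang is the distance from the TCP to the fingertips, in m); z points along the fingers, y is the direction in which the jaws open and shut (so a half turn about z gives the same grasp; the last joint's range is limited). The gripper opens to 87 mm and grips with 3 to 60 N. Pads are 19 mm wide; open, the fingers measure 117 mm over their backs; the gripper's body (75 mm by 190 mm) begins 51 mm behind the grasp point.
Start: joints at [-1.444, 0.333, 0.04, 1.465, -0.013, 1.343, -0.059], TCP at [0.146, 0.633, 0.237] pointing down, gripper open.
Joint ranges: [-2.58, 2.58], [-0.38, 2.09], [-1.3, 1.39], [0.25, 2.4], [-1.5, 4.64], [0.08, 2.09], [-2.65, 2.65]. Speed limits (rad/s): [2.22, 2.22, 2.79, 2.79, 3.14, 3.14, 3.14].

## Interface

Orientations are given as [roll, pitch, yaw] about the fixed x, y, z axes, in that order (R = Rz(yaw) Ry(pitch) Rx(roll)).
In Python, from rig import bot, capture, get_calibration, sign_off gives the robot as it stands. The module is installed in compiled form; this text tells all that it offers.
- The arm moves only by the tool carry_out, never from a script. Its argument "plan" is one flat list of numbers, 5 for each row, row after row: the finger opening in m, from 0 to 0.087, then the shift along the tool's x, y, z in m, then the turn about the tool's z in degrees. A call has 1 to 5 rows; each row shifts and turns the pose as measured when the row begins, along the tool's axes as they then stand; what a row does not reach is not made up. A row lasts 1/12 s, in which the tool goes at most 41.7 mm and 7.16 degrees, less where a joint would pass 70% of its speed; a pose out of reach is approached as far as the arm can. A call is refused whole if a number of a shift passes 0.0417 or a number of a turn 7.16, either way. A call with a gripper value outside its range is refused whole. The fingers move at their own pace and stop on an object; "squeeze" is the grip in N (left out, the last holds). Time passes only in rows, so rows that do not move let the fingers close. It gives the time, the measured TCP pose, the force and the opening at its end, in the units of the state.
- bot.observe(): the state, without advancing time (a new reading comes with each control period).
- capture(name): name is "scene" or "top"; returns the picture (384x512x3 uint8, blue, green, red); there is no depth.
- get_calibration(name): a dict with "K" (3x3 intrinsics, pixels), "extrinsics" (4x4, takes a point from world to camera coordinates). Camera axes: x right, y down, z forward; pixel columns grow to the right and rows downward; lengths in m; the calibration is good to about 2 mm. A picture is of the moment at which its call begins. get_calibration takes no time and is no camera call.
- sign_off(): hands the job in, once; it reports no verdict.
The state is a dict: "time": time; "q": joint angles; "joint_vel": joint speeds; "joint_torque": joint torques, N m; "ee_pos": TCP position; "eef_rot": TCP orientation; "ft_force": force on the tool from outside, world axes, zero at the start; "ft_torque": the same for the moment, N m; "gripper_width": finger opening in m.
Only numpy, scipy, OpenCV 4.12 (cv2) and the standard library are available. Lean on these libraries where they do the work, as an engineer would, in place of code of your own. Each camera call takes 0.05 s, during which the arm holds its last target.

## Task

Push the green rubber pad along the guide of the blue hand press, under the press foot, until its far end meets the blue column. Then flip the yellow safety catch right over to the left (as seen from the pad's open end of the guide) and after that pull the black-handled lever towards the open end as far as it goes, so that the foot presses on the pad. The lever springs back when let go, so finish while still holding it fully pulled; do not disturb the other things on the bench.

Things in the scene. Friction and masses are not known exactly. Their poses are not given: they have to be found in the camera images.
- press: Fixed hand press (mm): aluminium plate (x -120 to 130, y +-55, top z 12), blue column (face x 40), overhanging blue head (x -30 to 125, y +-28, z 72 to 126). Origin on the bench under the foot's axis; x points from the open (operator's) end of the guide into the press, y left, z up. Two rails guide the pad: inner faces y +-31.5, x -65 to 40, tops z 20. Bolt heads 4 high at x -105, y +-44.
- pad_stop (a point): Where the pad's far end comes to rest: bottom centre of the blue column's face, on the base plate's top; x 40, y 0, z 12 mm in the press's frame.
- pad: Green rubber pad 140 x 58 x 11 mm, about 60 g, stiff enough to push, lying on the plate in the guide with its length along the press's x. Origin at the centre of its underside, x along its length. It starts 45 to 65 mm short of the column and sticks out at the open end; home, its origin is at x -30 and its near end at x -100 mm in the press's frame.
- catch (a joint): Yellow safety catch, turning on a shaft along the press's x at y 0, z 136 mm. 0 = upright, a flag at x 49 to 58 blocks the lever (starts at 0 to 0.1). Grows as it tips to the press's left (+y); stop at 1.4 rad, almost flat. Friction holds it where it is left; about 1 N sideways on the thumb tab at the head's front (x -48 to -36, 16 mm wide, up to z 194) turns it.
- catch_tip (a point): Top of the yellow thumb tab, on its centre line, 56 mm from the shaft's axis: x -42, y 0, z 192 mm in the press's frame when upright.
- lever (a joint): Lever of the press, hinged along the press's y at x 70, z 155 mm. 0 = upright (a spring returns it); grows as its top is pulled to the press's -x; end stop at 1.0 rad. An upright catch stops it at about 0.1. Each rad lowers the foot 19 mm; the foot meets a loaded pad at about 0.68 and is sprung, so the lever still reaches its stop. It takes 1 to 9 N at the handle.
- lever_grip (a point): Middle of the lever's round black handle, 115 mm from the hinge axis: x 70, y 0, z 270 mm in the press's frame when upright. The handle is 23 to 25 mm thick and 64 mm long along the lever (75 to 139 mm from the hinge); below it is a steel bar 14 x 12 mm.
- foot: The press foot, a dark steel disc 28 mm across and 8 mm high on a spring of 2 N per mm; origin at the centre of its underside, 36 mm above the bench at rest.
- scissors: Bystander, to be left alone: scissors with blue handles. Origin at the centre of its underside.
- calliper: Bystander, to be left alone: steel calliper, 69 x 208 x 13 mm. Origin at the centre of its underside.
- notebook: Bystander, to be left alone: yellow notebook, 210 x 150 x 11 mm. Origin at the centre of its underside.
- brass_weight: Bystander, to be left alone: brass weight, 34 mm across, 23 mm high. Origin at the centre of its underside.

How it is judged:
On the way, in this order (a step that is already met when the one before it is completed fails the run):
1. the pad is pushed home against the column, the catch still upright and the lever up (x of pad in the frame of press above -0.037 m and z of pad in the frame of press between 0.006 and 0.018 m and angle between the x axis of pad and the x axis of press, either way round below 0.12 rad and angle between pad's own z axis and vertical below 0.1 rad and value of joint catch below 0.5 rad and value of joint lever below 0.2 rad), for 0.1 s.
2. the catch is flipped over to the left with the lever still up (value of joint catch above 1 rad and value of joint lever below 0.2 rad), for 0.1 s.
3. the lever is pulled to its stop and the foot presses on the pad (value of joint lever above 0.9 rad and contact force between foot and pad above 4 N), for 0.5 s.
At the end, for the whole second after the job is handed in: The lever is held by the robot within 0.1 rad of its stop (1.0), the catch lies over at more than 1.0 rad, the pad is flat in the guide with its far end within 7 mm of the column, and the foot presses on it with more than 4 N (all of step 3 and x of pad in the frame of press above -0.037 m and z of pad in the frame of press between 0.006 and 0.018 m and angle between the x axis of pad and the x axis of press, either way round below 0.12 rad and angle between pad's own z axis and vertical below 0.1 rad and value of joint catch above 1 rad and contact force between any of the fingers, the arm and anything else above 0.5 N); the arm keeps its last pose, push and grip.
It fails at once if a bystander on the bench is moved more than 30 mm (distance of any of scissors, calliper, notebook, brass_weight from where it was at the start of the episode above 0.03 m).
It fails at once if the pad is lifted out of the guide (z of pad in the frame of press above 0.05 m).
It also fails if it takes over 61 s, if anything falls off the work surface, if the arm or the gripper's body presses on something with over 40 N, if the wrist force passes 120 N, or if a joint passes its speed limit or range.

## Working session

There is one attempt and no reset: what is moved stays moved. The work goes in short steps, Python scripts to look and compute and a tool call to move; the robot and the scene stay as the last step left them, time stands still between calls to the robot, and variables do not carry over. Pictures are saved under pics/ and viewed, and the job is handed in when it is done.

Besides the shell and the picture viewer there is one more tool, called by a JSON object that holds its "method" and its "body", one argument or row to a line. carry_out: Moves the arm, as the interface text tells. Its arguments: {"type":"object","properties":{"plan":{"type":"array"},"squeeze":{"type":"number"}},"required":["plan"]}

```bash
mkdir -p pics; python3 - <<'E'
from rig import bot,capture,get_calibration
import cv2,numpy as np
for n in("scene","top"):
    cv2.imwrite(f"pics/{n}0.png",capture(n)); c=get_calibration(n); print(n,np.round(c["K"],1).tolist(),np.round(c["extrinsics"],4).tolist())
print(bot.observe(),bot.finger_overhang)
E
```

```text
scene [[351.8, 0.0, 258.3], [0.0, 351.8, 194.5], [0.0, 0.0, 1.0]] [[0.6081, -0.7938, 0.0109, -0.2415], [-0.6113, -0.477, -0.6315, 0.5181], [0.5065, 0.3774, -0.7753, 0.6809], [0.0, 0.0, 0.0, 1.0]]
top [[432.9, 0.0, 255.5], [0.0, 432.9, 190.9], [0.0, 0.0, 1.0]] [[0.014, -0.9996, 0.0226, 0.1337], [-0.9969, -0.0157, -0.0769, 0.5622], [0.0773, -0.0214, -0.9968, 1.1775], [0.0, 0.0, 0.0, 1.0]]
{'time': 0.1, 'q': array([-1.44419608,  0.33379579,  0.03988954,  1.4661606 , -0.01339415,
        1.3433196 , -0.05850306]), 'joint_vel': array([-1.15438001e-03, -1.78354371e-03, -7.05582163e-04, -1.49690949e-03,
        5.74900388e-04,  4.69643654e-05, -1.77074948e-03]), 'joint_torque': array([ 5.45270130e-03, -6.57811832e+01,  1.34103980e+00, -4.04708970e+01,
       -5.97464922e-02,  4.08307998e-02,  6.32581100e-05]), 'ee_pos': array([0.14547174, 0.63310124, 0.23578805]), 'eef_rot': array([-3.14017913e+00,  1.04028263e-04,  2.91576009e+00]), 'ft_force': array([0.29817005, 0.78224965, 0.29832408]), 'ft_torque': array([-0.02897856, -0.03886714,  0.00806414]), 'gripper_width': 0.08733154123296874} 0.014
```

View pics/scene0.png

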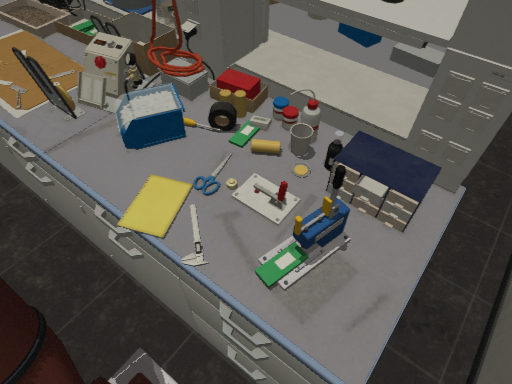

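View pics/top0.png

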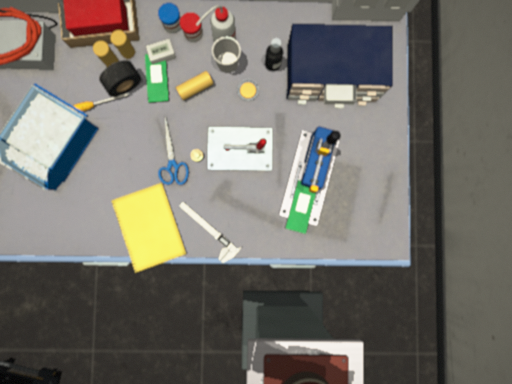

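The scene view shows the press at about (310,240). The top view has the green pad at (300,212), the catch tab near (316,188) and the lever at (333,137). The arm is out of both pictures. I'll zoom in next.

```bash
cat > h.py <<'E'
import cv2,numpy as np
from rig import bot,capture,get_calibration
def proj(n,P):
    c=get_calibration(n);P=np.atleast_2d(P);E=np.array(c["extrinsics"]);p=P@E[:3,:3].T+E[:3,3];p=p@np.array(c["K"]).T;return p[:,:2]/p[:,2:]
def ray(n,u,v,z):
    c=get_calibration(n);E=np.array(c["extrinsics"]);R=E[:3,:3];t=E[:3,3];d=R.T@np.linalg.inv(c["K"])@[u,v,1];o=-R.T@t
    return o+d*(z-o[2])/d[2]
def tri(u1,u2):
    A=[];b=[]
    for n,(u,v) in (("scene",u1),("top",u2)):
        c=get_calibration(n);P=np.array(c["K"])@np.array(c["extrinsics"])[:3]
        for k,w in((0,u),(1,v)):
            r=P[k]-w*P[2];A.append(r[:3]);b.append(-r[3])
    s=np.linalg.lstsq(np.array(A),np.array(b),rcond=None);return s[0],s[1]
E
python3 - <<'E'
import cv2
for n,(x,y,w,h) in dict(scene=(235,150,130,145),top=(265,110,90,130)).items():
    i=cv2.imread(f"pics/{n}0.png")[y:y+h,x:x+w]; cv2.imwrite(f"pics/{n}0z.png",cv2.resize(i,None,fx=4,fy=4,interpolation=cv2.INTER_CUBIC))
E
```

```text
(no output)
```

View pics/scene0z.png

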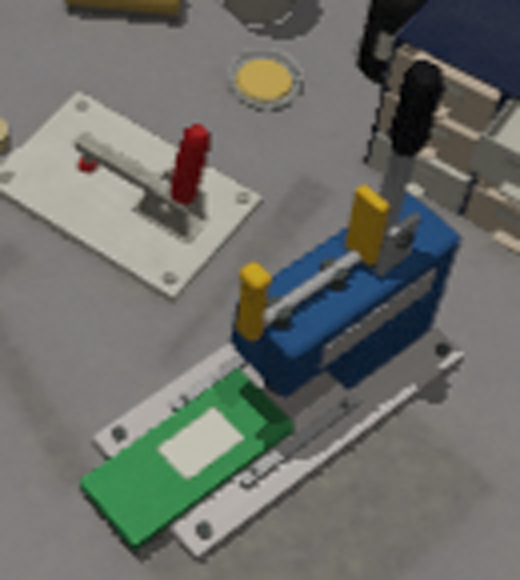

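View pics/top0z.png

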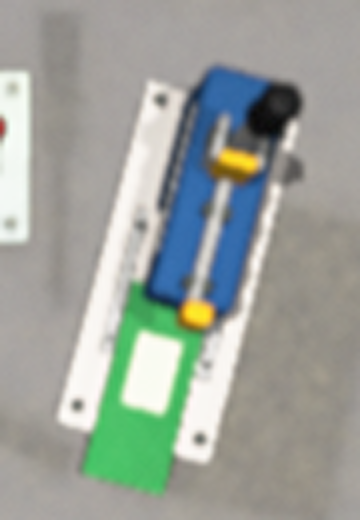

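```bash
python3 - <<'E'
from h import *
T=lambda x,y:(265+x/4-.375,110+y/4-.375); S=lambda x,y:(235+x/4-.375,150+y/4-.375)
pts=[("top",T(60,424),.012,(-120,55)),("top",T(208,463),.012,(-120,-55)),("top",T(148,80),.012,(130,55)),("top",T(77,405),.016,(-105,44)),("top",T(200,439),.016,(-105,-44)),
("scene",S(93,442),.012,(-120,55)),("scene",S(197,550),.012,(-120,-55)),("scene",S(464,352),.012,(130,-55)),("scene",S(120,433),.016,(-105,44)),("scene",S(204,529),.016,(-105,-44))]
W=np.array([ray(n,*p,z)[:2] for n,p,z,_ in pts]);M=np.array([m for *_,m in pts])/1000
a=W-W.mean(0);b=M-M.mean(0)
yaw=np.arctan2((b[:,0]*a[:,1]-b[:,1]*a[:,0]).sum(),(a*b).sum());c,s=np.cos(yaw),np.sin(yaw);R=np.array([[c,-s],[s,c]])
t=W.mean(0)-R@M.mean(0);print("yaw",yaw,"t",t);print(np.round((W-(M@R.T+t))*1000,1))
np.savez("press.npz",yaw=yaw,t=t)
for n,p in (("top",T(85,473)),("top",T(163,492)),("scene",S(82,486)),("scene",S(137,545))):
    w=ray(n,*p,.023)[:2];print("pad near",n,np.round((w-t)@R*1000,1))
print("lever top",tri(S(422,75),T(277,105)),"catch tab",tri(S(255,270),T(197,312)))
f=lambda x,y,z:[*(R@[x/1000,y/1000]+t),z/1000]
for m in((70,0,270),(70,0,294),(-42,0,192),(-120,55,12)):
    print(m,np.round(f(*m),4),proj("scene",f(*m))-[[235,150]],proj("top",f(*m))-[[265,110]])
E
```

```text
yaw -0.24808047502357874 t [ 0.59594187 -0.00683331]
[[-0.1 -2.1]
 [ 1.4  1.4]
 [ 1.  -0.6]
 [ 1.3  0.9]
 [ 0.7  0.7]
 [-3.6 -3.6]
 [ 2.9  3.5]
 [-1.5  0.4]
 [-0.6 -0.8]
 [-1.5  0.3]]
pad near top [-148.    28.6]
pad near top [-146.7  -26.6]
pad near scene [-151.8   25.2]
pad near scene [-149.6  -28.3]
lever top (array([ 0.66272381, -0.02176349,  0.28739549]), array([0.16653447])) catch tab (array([0.55670835, 0.00729825, 0.1927962 ]), array([0.01754341]))
(70, 0, 270) [ 0.6638 -0.024   0.27  ] [[104.37569694  23.88236192]] [[68.51702047 26.8596925 ]]
(70, 0, 294) [ 0.6638 -0.024   0.294 ] [[106.42853949  16.55786021]] [[70.76111604 24.62471231]]
(-42, 0, 192) [0.5552 0.0035 0.192 ] [[64.49396465 68.54663071]] [[50.35850564 78.35049355]]
(-120, 55, 12) [0.4931 0.0759 0.012 ] [[ 22.60543285 108.45910231]] [[ 13.87519263 105.59589583]]
```

{"method": "carry_out", "body": {
  "plan": [0,-0.0333,-0.0189,0,0,0,-0.0333,-0.0189,0,0,0,-0.0333,-0.0189,0,0,0,-0.0333,-0.0189,0,0,0,-0.0333,-0.0189,0,0],
  "squeeze": 20
}}

```text
time: 0.52
ee_pos: [0.2805, 0.5049, 0.2314]
eef_rot: [-3.136, -0.005, 2.934]
ft_force: [1.7, 0.9, 0.4]
gripper_width: 0.0618
```

{"method": "carry_out", "body": {
  "plan": [0,-0.0333,-0.0189,0,0,0,-0.0333,-0.0189,0,0,0,-0.0333,-0.0189,0,0,0,-0.0333,-0.0189,0,0,0,-0.0122,-0.0388,0,0]
}}

```text
time: 0.93
ee_pos: [0.4064, 0.3561, 0.2294]
eef_rot: [-3.134, -0.005, 2.933]
ft_force: [-0.4, -0.8, 0.7]
gripper_width: 0.0286
```

{"method": "carry_out", "body": {
  "plan": [0,-0.0115,-0.038,0,1,0,-0.0115,-0.038,0,1,0,-0.0115,-0.038,0,0,0,-0.0115,-0.038,0,0,0,-0.0115,-0.038,0,0]
}}

```text
time: 1.35
ee_pos: [0.4185, 0.148, 0.2283]
eef_rot: [-3.131, -0.007, 2.893]
ft_force: [0.7, -0.2, 1.1]
gripper_width: 0.0018
```

```bash
cat > st.py <<'E'
from h import *
import sys
from scipy.spatial.transform import Rotation as Ro
d=np.load("press.npz");yaw=float(d["yaw"]);t=d["t"];c,s=np.cos(yaw),np.sin(yaw);R=np.array([[c,-s],[s,c]])
o=bot.observe();p=o["ee_pos"];pp=np.r_[(p[:2]-t)@R,p[2]]
print("t %.2f press mm"%o["time"],np.round(pp*1000,1),"rot",np.round(o["eef_rot"],3),"turn deg needed",round(np.degrees((o["eef_rot"][2]-(np.pi+yaw))),1),"F press",np.round(np.r_[o["ft_force"][:2]@R,o["ft_force"][2]],1),"w",round(o["gripper_width"],4))
if len(sys.argv)>3:
    g=np.array([float(a) for a in sys.argv[1:4]])/1000
    gw=np.r_[R@g[:2]+t,g[2]];print("tool shift mm",np.round(Ro.from_euler("xyz",o["eef_rot"]).as_matrix().T@(gw-p)*1000,1))
E
python3 st.py -172 0 100
```

```text
t 1.35 press mm [-210.   106.5  228.3] rot [-3.131 -0.007  2.893] turn deg needed -0.0 F press [0.7 0.  1.1] w 0.0018
tool shift mm [ -38.9 -105.1  129.1]
```

{"method": "carry_out", "body": {
  "plan": [0,-0.01,-0.032,0.02,0,0,-0.01,-0.032,0.02,0,0,-0.01,-0.03,0.02,0,0,-0.005,-0.01,0.02,0,0,0,0,0.02,0]
}}

```text
time: 1.77
ee_pos: [0.4271, 0.0246, 0.1296]
eef_rot: [-3.139, -0.0, 2.882]
ft_force: [-0.4, 2.3, 0.0]
gripper_width: 0.0005
```

```bash
python3 st.py -172 0 31
```

```text
t 1.77 press mm [-171.4  -10.9  129.6] rot [-3.139 -0.     2.882] turn deg needed -0.6 F press [-1.   2.1  0. ] w 0.0005
tool shift mm [ 0.7 11.2 98.6]
```

{"method": "carry_out", "body": {
  "plan": [0,0.001,0.006,0.025,0,0,0,0.005,0.025,0,0,0,0,0.02,0,0,0,0,0.018,0,0,0,0,0.005,0]
}}

```text
time: 2.18
ee_pos: [0.4264, 0.0322, 0.0302]
eef_rot: [-3.138, -0.002, 2.876]
ft_force: [0.0, -0.0, -0.8]
gripper_width: 0.0008
```

```bash
python3 st.py -172 0 30; python3 -c "
from h import *
i=capture('scene')[150:295,225:365];cv2.imwrite('pics/s1.png',cv2.resize(i,None,fx=4,fy=4,interpolation=2))"
```

```text
t 2.18 press mm [-173.9   -3.8   30.2] rot [-3.138e+00 -2.000e-03  2.876e+00] turn deg needed -1.0 F press [ 0.  -0.  -0.8] w 0.0008
tool shift mm [-1.8  3.8  0.2]
```

View pics/s1.png

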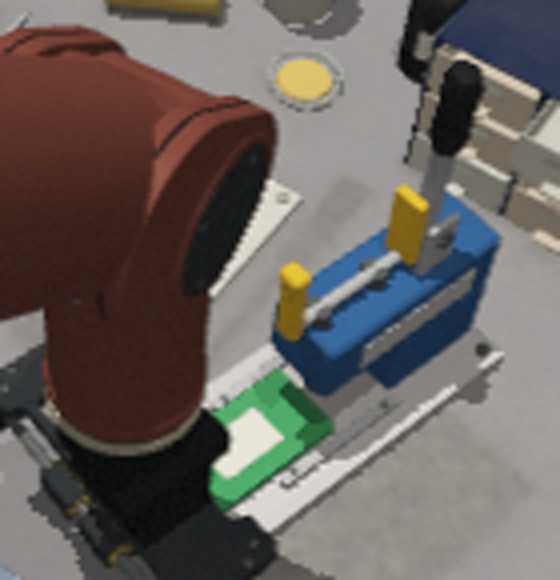

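The gripper is at the pad's open end, around (150,540) in the crop, and the pad and catch are undisturbed. I'll push now.

{"method": "carry_out", "body": {
  "plan": [0,-0.006,0.003,0,-1,0,-0.01,0.001,0,0,0,-0.01,0,0,0,0,-0.01,0,0,0,0,-0.008,0,0,0]
}}

```text
time: 2.65
ee_pos: [0.4731, 0.0251, 0.0328]
eef_rot: [-3.139, -0.002, 2.894]
ft_force: [-0.5, 0.7, 0.2]
gripper_width: 0.0005
```

```bash
python3 st.py -110 0 30
```

```text
t 2.65 press mm [-126.9    0.8   32.8] rot [-3.139e+00 -2.000e-03  2.894e+00] turn deg needed 0.0 F press [-0.7  0.6  0.2] w 0.0005
tool shift mm [-16.9  -0.8   2.7]
```

{"method": "carry_out", "body": {
  "plan": [0,-0.004,0,0.002,0,0,-0.004,0,0.001,0,0,-0.003,0,0,0,0,-0.002,0,0,0,0,0,0,0,0]
}}

```text
time: 3.07
ee_pos: [0.4883, 0.0209, 0.03]
eef_rot: [-3.139, -0.004, 2.892]
ft_force: [0.1, 0.1, 0.6]
gripper_width: 0.0005
```

```bash
python3 st.py -110 0 30; python3 -c "
from h import *
i=capture('scene')[150:295,225:365];cv2.imwrite('pics/s2.png',cv2.resize(i,None,fx=4,fy=4,interpolation=2))"
```

```text
t 3.07 press mm [-111.1    0.5   30. ] rot [-3.139 -0.004  2.892] turn deg needed -0.1 F press [0.1 0.1 0.6] w 0.0005
tool shift mm [-1.1 -0.5  0. ]
```

View pics/s2.png

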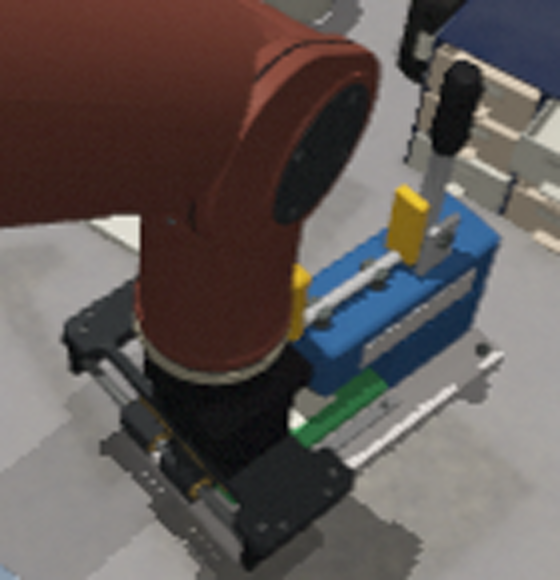

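The pad's far end is now under the head, reaching the column near (380,385) in the crop. I'll creep forward until there is contact force.

{"method": "carry_out", "body": {
  "plan": [0,-0.003,0,0,0,0,-0.002,0,0,0,0,0,0,0,0]
}}

```text
time: 3.37
ee_pos: [0.4882, 0.0209, 0.0289]
eef_rot: [-3.138, -0.014, 2.893]
ft_force: [-0.6, 0.2, -0.2]
gripper_width: 0.0003
```

```bash
python3 st.py -110 0 30
```

```text
t 3.37 press mm [-111.3    0.4   28.9] rot [-3.138 -0.014  2.893] turn deg needed -0.0 F press [-0.7  0.  -0.2] w 0.0003
tool shift mm [-1.2 -0.4 -1.1]
```

{"method": "carry_out", "body": {
  "plan": [0,-0.008,0,0,0]
}}

```text
time: 3.45
ee_pos: [0.4895, 0.0205, 0.0276]
eef_rot: [-3.138, -0.027, 2.894]
ft_force: [-44.6, 11.9, 33.1]
gripper_width: 0.0002
```

```bash
python3 st.py -110 0 30; python3 -c "
from h import *
i=bot.observe();print(i['ft_force'],i['ft_torque'])"
```

```text
t 3.45 press mm [-109.9    0.4   27.6] rot [-3.138 -0.027  2.894] turn deg needed 0.0 F press [-46.1   0.6  33.1] w 0.0002
tool shift mm [ 0.2 -0.4 -2.4]
[-44.58599828  11.87175602  33.07303473] [ 2.62446748 10.03865191 -0.04989592]
```

{"method": "carry_out", "body": {
  "plan": [0,0.01,0,-0.002,0,0,0.015,0,-0.02,0,0,0.01,-0.01,-0.038,0,0,0,-0.01,-0.038,0,0,0,-0.01,-0.038,0]
}}

```text
time: 3.87
ee_pos: [0.4449, 0.0001, 0.1613]
eef_rot: [-3.127, -0.042, 2.897]
ft_force: [1.0, 1.6, 0.8]
gripper_width: 0.0006
```

```bash
python3 st.py -140 -50 215; python3 - <<'E'
from h import *
for n in("scene","top"):
    i=capture(n);cv2.imwrite(f'pics/{n}3.png',i)
i=cv2.imread('pics/scene3.png')[150:295,225:365];j=cv2.imread('pics/top3.png')[105:250,255:360]
cv2.imwrite('pics/3.png',cv2.resize(np.hstack([i,j]),None,fx=3.2,fy=3.2,interpolation=2))
E
```

```text
t 3.87 press mm [-148.1  -30.4  161.3] rot [-3.127 -0.042  2.897] turn deg needed 0.2 F press [0.5 1.7 0.8] w 0.0006
tool shift mm [ -5.8 -20.4 -53.7]
```

View pics/3.png

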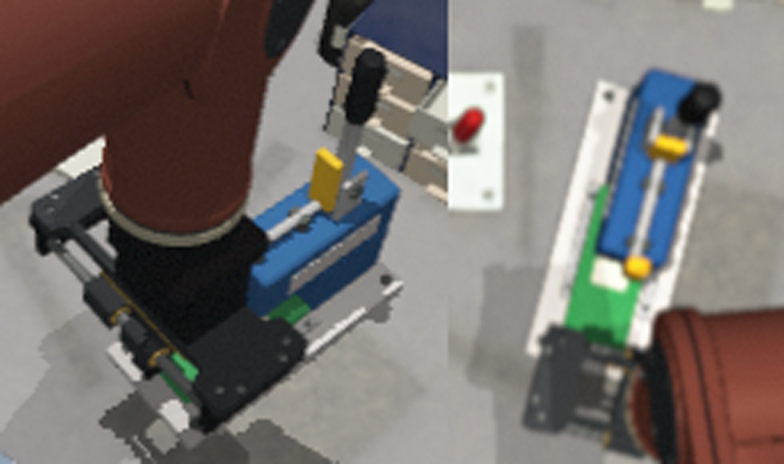

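The pad sits under the head and the catch is still upright at (637,267). The pad's near edge is partly hidden by the gripper, so I'll check it after moving away.

{"method": "carry_out", "body": {
  "plan": [0,0,-0.01,-0.03,0,0,0,-0.01,-0.025,0,0,0,-0.01,0,0,0,-0.02,0,0,0,0,-0.02,0,0,0]
}}

```text
time: 4.38
ee_pos: [0.4833, -0.0409, 0.225]
eef_rot: [-3.141, -0.026, 2.896]
ft_force: [0.7, 0.4, 0.1]
gripper_width: 0.0006
```

```bash
python3 st.py -44 -50 195
```

```text
t 4.38 press mm [-100.8  -60.7  225. ] rot [-3.141 -0.026  2.896] turn deg needed 0.2 F press [0.6 0.6 0.1] w 0.0006
tool shift mm [-57.6  10.5  28.5]
```

{"method": "carry_out", "body": {
  "plan": [0,-0.018,0.003,0,0,0,-0.018,0.003,0.005,0,0,-0.014,0.002,0.01,0,0,-0.006,0.002,0.01,0,0,0,0,0.005,0]
}}

```text
time: 4.8
ee_pos: [0.5467, -0.0477, 0.1919]
eef_rot: [-3.142, -0.018, 2.895]
ft_force: [0.2, 1.3, -0.5]
gripper_width: 0.0007
```

```bash
python3 st.py -44 -45 190; python3 - <<'E'
from h import *
for n in("scene","top"):
    i=capture(n);cv2.imwrite(f'pics/{n}4.png',i)
i=cv2.imread('pics/scene4.png')[150:295,225:365];j=cv2.imread('pics/top4.png')[105:250,255:360]
cv2.imwrite('pics/4.png',cv2.resize(np.hstack([i,j]),None,fx=3.2,fy=3.2,interpolation=2))
E
```

```text
t 4.80 press mm [-37.7 -51.7 191.9] rot [-3.142 -0.018  2.895] turn deg needed 0.1 F press [-0.1  1.3 -0.5] w 0.0007
tool shift mm [6.3 6.8 2. ]
```

View pics/4.png

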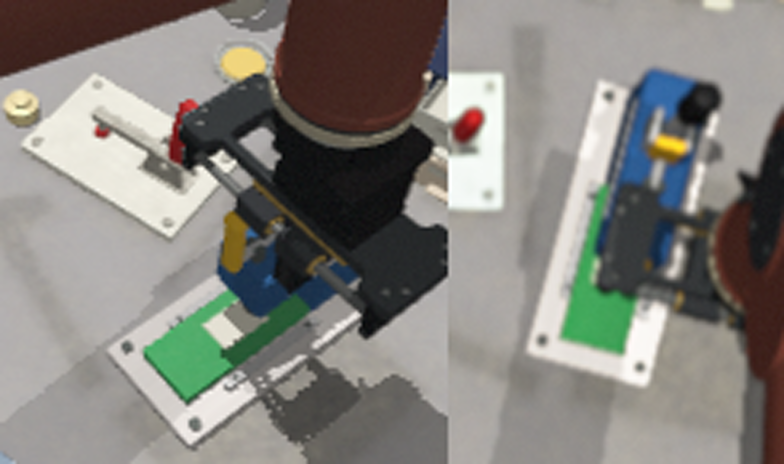

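The pad's near end is now clear of the plate's end, with corners at top crop (562,338) and (625,353). The yellow tab at (232,240) is still upright. I'll check the pad's x position.

```bash
python3 - <<'E'
from st import *
for n,u,v in(("top",290.6,210.6),("top",310.3,215.3),("scene",270.3,260.9),("scene",284.4,275.6)): print(np.round((ray(n,u,v,.023)[:2]-t)@R*1000,1))
E
```

```text
t 4.90 press mm [-39.2 -52.3 192.2] rot [-3.141 -0.019  2.894] turn deg needed 0.0 F press [-0.5 -0.4  0.2] w 0.0005
[-98.7  28. ]
[-97.1 -27.8]
[-101.8   23.9]
[-100.1  -31.2]
```

The pad is home, with its near end at about -100 mm. Next is flipping the catch.

{"method": "carry_out", "body": {
  "plan": [0,0.004,0.014,0,0,0,0,0.014,0,0,0,0,0.012,0,0,0,0,0.012,0.002,0,0,0,0.01,0.005,0]
}}

```text
time: 5.32
ee_pos: [0.5562, 0.0139, 0.1876]
eef_rot: [3.139, -0.016, 2.89]
ft_force: [0.0, 0.4, 0.8]
gripper_width: 0.0004
```

```bash
python3 st.py -44 13 182
```

```text
t 5.32 press mm [-43.6  10.3 187.6] rot [ 3.139 -0.016  2.89 ] turn deg needed -0.2 F press [-0.   0.4  0.8] w 0.0004
tool shift mm [0.3 2.7 5.6]
```

{"method": "carry_out", "body": {
  "plan": [0,0,0.004,0.004,0,0,0,0.005,0.006,0,0,0,0.005,0.006,0,0,0,0.005,0.005,0,0,0,0.002,0.003,0]
}}

```text
time: 5.73
ee_pos: [0.5622, 0.0372, 0.1628]
eef_rot: [3.14, -0.015, 2.892]
ft_force: [-18.8, -9.1, 50.7]
gripper_width: 0.0002
```

```bash
python3 st.py -44 25 166; python3 - <<'E'
from h import *
for n in("scene","top"):
    i=capture(n);cv2.imwrite(f'pics/{n}5.png',i)
i=cv2.imread('pics/scene5.png')[150:295,225:365];j=cv2.imread('pics/top5.png')[105:250,255:360]
cv2.imwrite('pics/5.png',cv2.resize(np.hstack([i,j]),None,fx=3.2,fy=3.2,interpolation=2))
E
```

```text
t 5.73 press mm [-43.5  34.4 162.8] rot [ 3.14  -0.015  2.892] turn deg needed -0.1 F press [-16.  -13.5  50.7] w 0.0002
tool shift mm [ 0.5 -9.4 -3.2]
```

View pics/5.png

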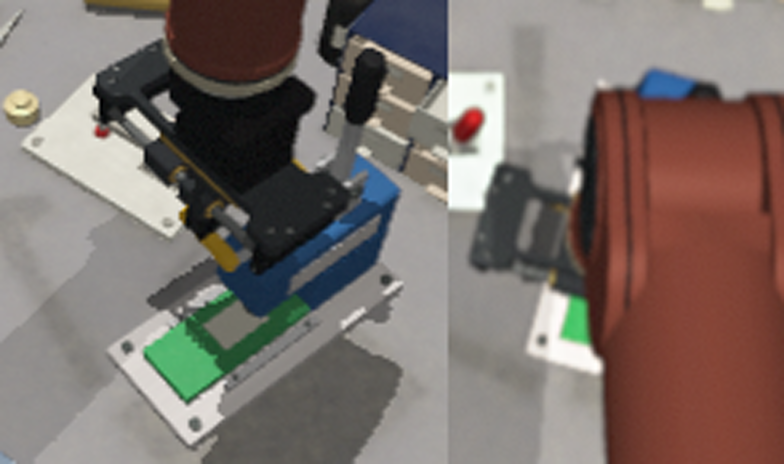

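The tab is folded over to the left, at about (225,250) in the scene crop, and is against its stop: 50 N upward on the fingers. The lever is still upright. I'll raise the tool and head for the lever.

{"method": "carry_out", "body": {
  "plan": [0,0,0,-0.02,0,0,0,-0.004,-0.035,0,0.06,0,-0.006,-0.038,0,0.087,0,-0.006,-0.038,0,0.087,0,-0.006,-0.03,0]
}}

```text
time: 6.25
ee_pos: [0.5551, 0.0141, 0.3223]
eef_rot: [-3.136, -0.029, 2.89]
ft_force: [1.1, -0.1, 0.0]
gripper_width: 0.0132
```

```bash
python3 st.py 70 0 335; python3 - <<'E'
from h import *
for n in("scene","top"):
    i=capture(n);cv2.imwrite(f'pics/{n}6.png',i)
i=cv2.imread('pics/scene6.png')[150:295,225:365];j=cv2.imread('pics/top6.png')[105:250,255:360]
cv2.imwrite('pics/6.png',cv2.resize(np.hstack([i,j]),None,fx=3.2,fy=3.2,interpolation=2))
E
```

```text
t 6.25 press mm [-44.7  10.3 322.3] rot [-3.136 -0.029  2.89 ] turn deg needed -0.2 F press [1.1 0.1 0. ] w 0.0132
tool shift mm [-114.3   -9.9  -16. ]
```

View pics/6.png

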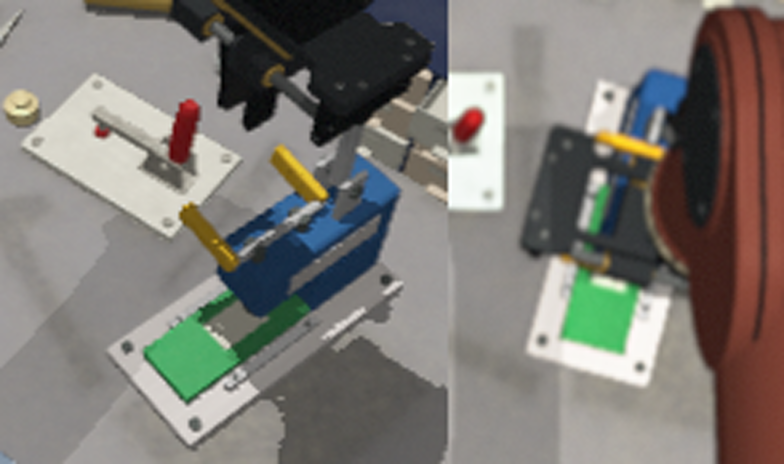

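Both yellow parts lie over to the left, with the tab tip at (187,212) in the scene crop. The pad is still home. Now I'll go above the lever with the jaws open.

{"method": "carry_out", "body": {
  "plan": [0.087,0,-0.002,-0.02,0,0.087,0,-0.002,-0.005,0,0.087,-0.02,-0.002,0,0,0.087,-0.03,-0.002,0,0,0.087,-0.03,0,0,0]
}}

```text
time: 6.77
ee_pos: [0.6326, -0.0134, 0.3487]
eef_rot: [3.138, -0.023, 2.892]
ft_force: [-0.3, -1.5, -0.4]
gripper_width: 0.054
```

```bash
python3 st.py 69 1 335
```

```text
t 6.77 press mm [ 37.1   2.7 348.7] rot [ 3.138 -0.023  2.892] turn deg needed -0.1 F press [ 0.1 -1.5 -0.4] w 0.054
tool shift mm [-32.2  -1.6  13. ]
```

{"method": "carry_out", "body": {
  "plan": [0.087,-0.018,-0.001,0,0,0.087,-0.009,0,0,0,0.087,0,0,0,0,0.087,0,0,0,0,0.087,0,0,0,0]
}}

```text
time: 7.18
ee_pos: [0.6626, -0.0229, 0.3385]
eef_rot: [-3.139, -0.031, 2.889]
ft_force: [-0.3, 0.7, -0.5]
gripper_width: 0.0843
```

```bash
python3 st.py 69 1 264;  python3 - <<'E'
from h import *
for n in("scene","top"):
    i=capture(n);cv2.imwrite(f'pics/{n}7.png',i)
i=cv2.imread('pics/scene7.png')[120:295,215:365];j=cv2.imread('pics/top7.png')[75:250,255:360]
cv2.imwrite('pics/7.png',cv2.resize(np.hstack([i,j]),None,fx=3,fy=3,interpolation=2))
E
```

```text
t 7.18 press mm [ 68.6   0.8 338.5] rot [-3.139 -0.031  2.889] turn deg needed -0.3 F press [-0.5  0.6 -0.5] w 0.0843
tool shift mm [-2.7  0.4 74.5]
```

View pics/7.png

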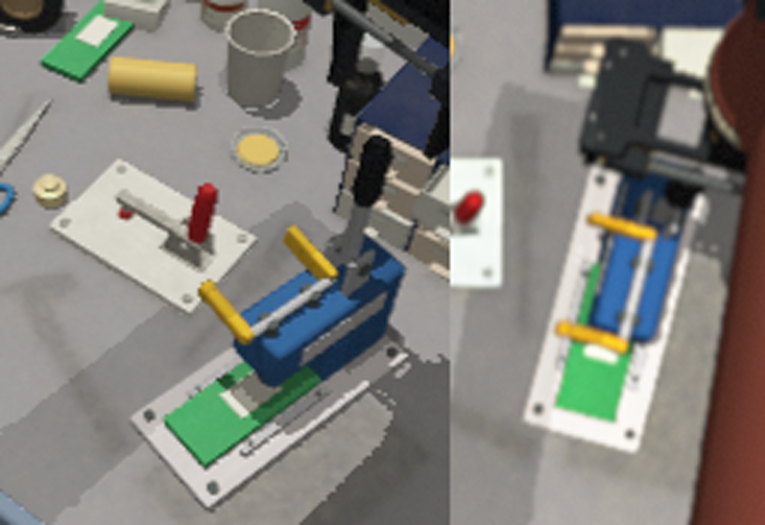

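The catch is flat to the left and the pad is home. The fingers are above the handle and straddle it. Descending.

{"method": "carry_out", "body": {
  "plan": [0.087,0,0,0.02,0,0.087,-0.001,0,0.02,0,0.087,-0.001,0,0.018,0,0.087,-0.001,0,0.012,0,0.087,0,0,0.004,0]
}}

```text
time: 7.7
ee_pos: [0.6621, -0.0211, 0.2669]
eef_rot: [3.138, -0.025, 2.892]
ft_force: [-0.2, -0.5, 0.8]
gripper_width: 0.0869
```

```bash
python3 st.py 69 1 264
```

```text
t 7.70 press mm [ 67.6   2.5 266.9] rot [ 3.138 -0.025  2.892] turn deg needed -0.1 F press [-0.1 -0.5  0.8] w 0.0869
tool shift mm [-1.5 -1.5  2.8]
```

{"method": "carry_out", "body": {
  "plan": [0.01,-0.001,-0.001,0.002,0,0.01,0,0,0,0,0.01,0,0,0,0,0.01,0,0,0,0,0.01,0,0,0,0],
  "squeeze": 40
}}

```text
time: 8.12
ee_pos: [0.6629, -0.0217, 0.2674]
eef_rot: [3.137, -0.022, 2.893]
ft_force: [-0.4, 0.5, 0.1]
gripper_width: 0.0611
```

{"method": "carry_out", "body": {
  "plan": [0.01,0,0,0,0,0.01,0,0,0,0,0.01,0,0,0,0,0.01,0,0,0,0,0.01,0,0,0,0]
}}

```text
time: 8.53
ee_pos: [0.6637, -0.0221, 0.2691]
eef_rot: [3.136, -0.02, 2.893]
ft_force: [-0.1, 0.1, 0.3]
gripper_width: 0.0282
```

```bash
python3 st.py 69 1 264;  python3 - <<'E'
from h import *
for n in("scene","top"):
    i=capture(n);cv2.imwrite(f'pics/{n}8.png',i)
i=cv2.imread('pics/scene8.png')[120:295,215:365];j=cv2.imread('pics/top8.png')[75:250,255:360]
cv2.imwrite('pics/8.png',cv2.resize(np.hstack([i,j]),None,fx=3,fy=3,interpolation=2))
E
```

```text
t 8.53 press mm [ 69.4   1.8 269.1] rot [ 3.136 -0.02   2.893] turn deg needed -0.0 F press [-0.1  0.   0.3] w 0.0282
tool shift mm [ 0.3 -0.9  5.1]
```

View pics/8.png

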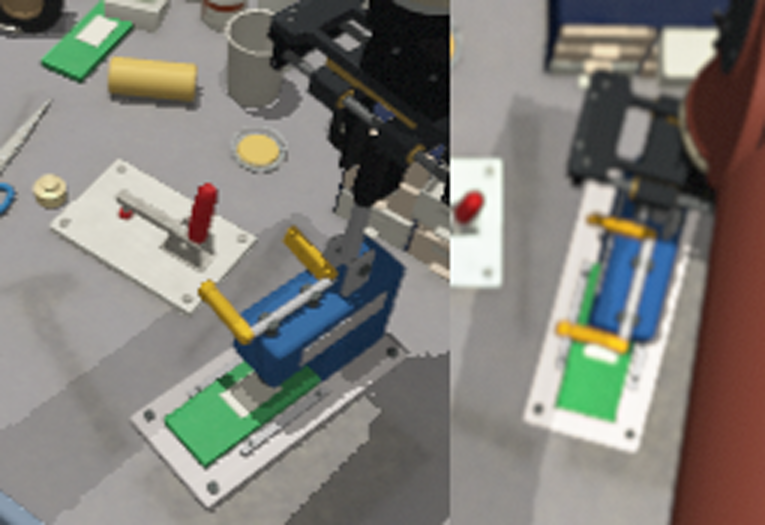

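The fingers are around the handle at (375,150) in the scene crop, not quite shut.

{"method": "carry_out", "body": {
  "plan": [0.01,0,0,0.004,0,0.01,0,0,0,0,0.01,0,0,0,0]
}}

```text
time: 8.88
ee_pos: [0.6636, -0.0227, 0.2692]
eef_rot: [3.134, -0.018, 2.893]
ft_force: [0.8, -0.2, -4.4]
gripper_width: 0.0228
```

```bash
python3 st.py 69 1 264
```

```text
t 8.88 press mm [ 69.4   1.2 269.2] rot [ 3.134 -0.018  2.893] turn deg needed -0.1 F press [ 0.8  0.  -4.4] w 0.0228
tool shift mm [ 0.3 -0.3  5.2]
```

{"method": "carry_out", "body": {
  "plan": [0.01,0.008,0,0.001,0,0.01,0.011,0,0.001,0,0.01,0.011,0,0.002,0,0.01,0.011,0,0.003,0,0.01,0.01,0,0.004,0]
}}

```text
time: 9.3
ee_pos: [0.6173, -0.0107, 0.2593]
eef_rot: [3.135, -0.003, 2.892]
ft_force: [5.7, -0.9, 0.9]
gripper_width: 0.0227
```

```bash
python3 st.py -30 1 214
```

```text
t 9.30 press mm [ 21.6   1.5 259.3] rot [ 3.135e+00 -3.000e-03  2.892e+00] turn deg needed -0.1 F press [5.7 0.5 0.9] w 0.0227
tool shift mm [51.5 -0.9 45.4]
```

{"method": "carry_out", "body": {
  "plan": [0.01,0.0105,0,0.005,0,0.01,0.01,0,0.006,0,0.01,0.0095,0,0.007,0,0.01,0.0085,0,0.008,0,0.01,0.0075,0,0.009,0]
}}

```text
time: 9.72
ee_pos: [0.5747, 0.0005, 0.2265]
eef_rot: [3.131, 0.014, 2.892]
ft_force: [-1.7, -1.3, 9.8]
gripper_width: 0.0228
```

```bash
python3 st.py -30 1 214
```

```text
t 9.72 press mm [-22.4   1.9 226.5] rot [3.131 0.014 2.892] turn deg needed -0.1 F press [-1.3 -1.7  9.8] w 0.0228
tool shift mm [ 7.8 -1.  12.4]
```

{"method": "carry_out", "body": {
  "plan": [0.01,0.006,0,0.009,0,0.01,0.006,0,0.01,0,0.01,0.003,0,0.006,0]
}}

```text
time: 9.97
ee_pos: [0.563, 0.0038, 0.2072]
eef_rot: [3.125, 0.026, 2.892]
ft_force: [-3.8, -3.1, 45.0]
gripper_width: 0.0225
```

```bash
python3 st.py -30 1 214
```

```text
t 9.97 press mm [-34.6   2.2 207.2] rot [3.125 0.026 2.892] turn deg needed -0.1 F press [-2.9 -4.  45. ] w 0.0225
tool shift mm [-4.8 -1.  -6.7]
```

{"method": "carry_out", "body": {
  "plan": [0.01,0.001,0,0.001,0,0.01,0.001,0,0.001,0,0.01,0.001,0,0.001,0,0.01,0.001,0,0.001,0,0.01,0.001,0,0.001,0]
}}

```text
time: 10.38
ee_pos: [0.5643, 0.0033, 0.2096]
eef_rot: [3.117, 0.048, 2.89]
ft_force: [4.9, -0.8, 5.0]
gripper_width: 0.0226
```

```bash
python3 st.py -30 1 214;  python3 - <<'E'
from h import *
for n in("scene","top"):
    i=capture(n);cv2.imwrite(f'pics/{n}9.png',i)
i=cv2.imread('pics/scene9.png')[120:295,215:365];j=cv2.imread('pics/top9.png')[75:250,255:360]
cv2.imwrite('pics/9.png',cv2.resize(np.hstack([i,j]),None,fx=3,fy=3,interpolation=2))
E
python3 st.py
```

```text
t 10.38 press mm [-33.1   2.1 209.6] rot [3.117 0.048 2.89 ] turn deg needed -0.2 F press [4.9 0.4 5. ] w 0.0226
tool shift mm [-3.4 -1.  -4.3]
t 10.48 press mm [-33.1   2.1 209.6] rot [3.117 0.047 2.89 ] turn deg needed -0.2 F press [5.5 0.7 3.9] w 0.0221
```

View pics/9.png

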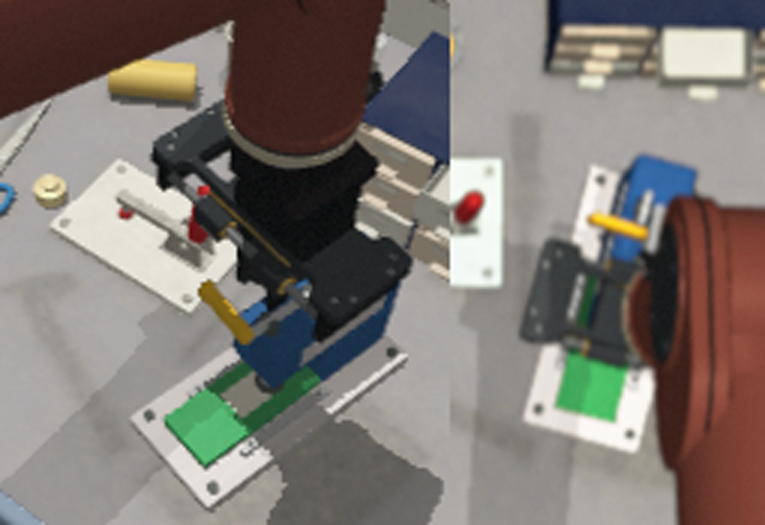

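The foot now sits on the pad at (265,383) and the tab is still over at (225,310). A slightly firmer hold will keep the lever on its stop.

{"method": "carry_out", "body": {
  "plan": [0.01,0.002,0,0.003,0,0.01,0.002,0,0.003,0,0.01,0.002,0,0.003,0,0.01,0.002,0,0.003,0,0.01,0.002,0,0.003,0]
}}

```text
time: 10.9
ee_pos: [0.564, 0.0036, 0.208]
eef_rot: [3.107, 0.07, 2.887]
ft_force: [-3.0, -2.6, 26.7]
gripper_width: 0.0222
```

{"method": "carry_out", "body": {
  "plan": [0.01,0.002,0,0.003,0,0.01,0.002,0,0.003,0,0.01,0.002,0,0.003,0]
}}

```text
time: 11.15
ee_pos: [0.5641, 0.0037, 0.2079]
eef_rot: [3.1, 0.084, 2.884]
ft_force: [-4.4, -2.8, 28.0]
gripper_width: 0.0224
```

```bash
python3 st.py -30 1 214;  python3 - <<'E'
from h import *
i=capture("scene")[120:295,215:365];cv2.imwrite('pics/10.png',cv2.resize(i,None,fx=3,fy=3,interpolation=2))
E
python3 st.py
```

```text
t 11.15 press mm [-33.4   2.4 207.9] rot [3.1   0.084 2.884] turn deg needed -0.5 F press [-3.5 -3.8 28. ] w 0.0224
tool shift mm [-4.  -1.1 -5.9]
t 11.20 press mm [-33.4   2.4 207.9] rot [3.1   0.084 2.884] turn deg needed -0.6 F press [-2.8 -3.8 27.2] w 0.0219
```

View pics/10.png

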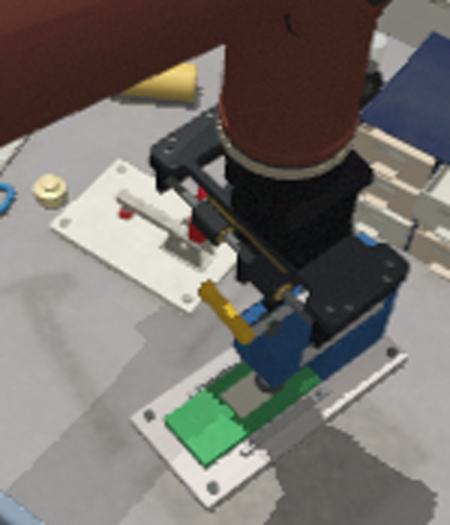

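The lever is held firmly at its stop, with a steady 27 N. The pad is home, the catch is over and the foot is on the pad, so I'm handing in.

```bash
python3 -c "
from rig import sign_off
print(sign_off())"; python3 st.py
```

```text
the job is handed in; nothing more can be done
None
the job is handed in; nothing more can be done
```

I carried out all three steps in order and handed the job in at about 11 s, with the gripper still holding the lever at its stop. The sign-off gives no verdict, so these are my own last checks.

- **Pad:** it is home. Its near end measured -97 to -102 mm (target -100), and when I pushed again it stopped against the column at 46 N. It showed no movement in the later pictures.
- **Catch:** I flipped it left until it met its stop, and the pictures show it lying flat to the left.
- **Lever:** it is gripped at 22 mm finger opening and held with about 27 N steady. From the tool position I get about 1.05 rad, slightly past the stated 1.0 stop; I put that down to calibration and grip offset.
- **Foot:** the pictures show it resting on the pad. I could not measure its force directly.
- **Bystanders:** I saw no contact with any of them, though my close-ups after the start did not show the calliper or notebook.
- **Weak points:** the fingers briefly pushed with about 55 N on the pad and on the catch stop. The tool also tilted about 0.09 rad by the end.

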